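# Take the rock out of an optics plate

## Robot

A 6-joint arm with a two-finger parallel gripper is mounted at the origin on a cart in front of the work surface, level with it; the furniture and walls round the work are solid. World frame = base frame: x ahead of the robot, y to its left, z up, the work surface at z = 0. Lengths are in m, angles in rad, forces in N, time in s.
With the tool pointing down it reaches from about 0.375 to 0.9 m from the base axis. Payload 3.1 kg.
Tool frame: the origin (TCP) lies between the finger pads; the fingertips stand 25 mm ahead of it and the grasp point (between the pads) lies 6 mm ahead of it (r.finger_overhang is the distance from the TCP to the fingertips, in m); z points along the fingers, y is the line along which they close (so a half turn about z gives the same grasp; the last joint's range is limited). The gripper opens to 85 mm and grips with 20 to 120 N. Pads are 22 mm wide; open, the fingers measure 114 mm over their backs; the gripper's body (76 mm by 85 mm) begins 54 mm behind the grasp point. The pads swing forward as they close: fully open they stand 13 mm farther back than shut.
Start: joints at [1.111, 0.527, 1.433, -0, 1.181, -0.178], TCP at [0.173, 0.601, 0.256] pointing down, gripper open.
Joint ranges: [-3.08, 3.08], [-0.75, 2.2], [0.22, 2.44], [-1.43, 4.57], [0, 2.65], [-2.85, 2.85]. Speed limits (rad/s): [2.79, 2.79, 3.14, 3.14, 3.14, 3.14].

## Interface

Orientations are given as [roll, pitch, yaw] about the fixed x, y, z axes, in that order (R = Rz(yaw) Ry(pitch) Rx(roll)).
In Python, from station import r, imaging, order gives the robot as it stands.
- The arm moves only by the shell command python3 -m inch 'ROWS' [FORCE]. ROWS is JSON, a list that holds one entry, the list of rows, each a list of 7 numbers: the finger opening in mm, from 0 to 85.4, then the shift along the tool's x, y, z in mm, then the turn, a rotation vector about the tool's x, y, z in degrees. A call has 1 to 20 rows; each row is the pose to reach, as a shift and turn from the pose commanded when the call began, along the tool's axes at that moment; what a row does not reach only later rows make up. A row lasts 1/8 s, in which the tool goes at most 62.5 mm and 10.7 degrees, less where a joint would pass 70% of its speed; a pose out of reach is approached as far as the arm can. A call with a gripper value outside its range is refused whole. The fingers move at their own pace and stop on an object; FORCE is the grip in N (left out, the last holds). Time passes only in rows, so rows that repeat a pose let the fingers close. It gives the time, the measured TCP pose, the force, the opening and the grip force at its end, in the units of the state.
- r.get_obs(): the state, without advancing time (a new reading comes with each control period).
- imaging.camera(name): name is "scene" or "top"; returns a dict with "pixels" (400x640x3 uint8, red, green, blue), "fx", "fy", "cx", "cy" (pixels), "R" (3x3) and "t" (3): a world point X has camera coordinates R X + t. Camera axes: x right, y down, z forward; pixel columns grow to the right and rows downward; lengths in m; the calibration is good to about 2 mm. A picture is of the moment at which its call begins. There is no depth.
- order.job_done(): hands the job in; it is judged then, once.
Trained networks look in a picture, given as the dict that the camera call returned (one of the last four; its "shot" number tells which), for a name from the list of things; names that differ only in an ending like _2 or _b are one class to them, and where a whole thing is asked for, a point or a joint stands for the part that bears it (a point fixed in the world has none). Each returns a list of dicts, best first, with "p" (0 to 1); they miss things now and then, are a little off and sometimes report something else, mostly with a low value. They report only what shows in the picture. A call takes as long as a camera call.
- imaging.recognise(picture, label): "position" ([row, column] in pixels, amid what is visible of it).
The state is a dict: "clock": time; "joints": joint angles; "dq": joint speeds; "joint_efforts": joint torques, N m; "tool_pos": TCP position; "ee_rot": TCP orientation; "contact_force": force on the tool from outside, world axes, zero at the start; "moment": the same for the moment, N m; "opening": opening from 0.0 (shut) to 1.0 (fully open); "grasp_force": force on a finger pad.
Only numpy, scipy, OpenCV 4.12 (cv2) and the standard library are available. Lean on these libraries where they do the work, as an engineer would, in place of code of your own. Each camera call takes 0.05 s, during which the arm holds its last target. There are 200 camera calls.

## Task

The black mount plate with the mirror on it rocks, because one of its four feet is too low. Press down on its corners with the fingertips until you find the one that gives and springs back, then press that corner's short shim lever down flat to raise its foot, so that the plate stands level and firm with the other three levers still up. Work by touch alone: do not lift or shift the plate, and leave the things on it and round it alone.

Things in the scene. Friction and masses are not known exactly. Their poses are not given: they have to be found in the camera images.
- base: flat aluminium breadboard with a grid of small holes, 285 x 285 x 12 mm, fixed; carries the four feet. Origin on its underside below the middle of the plate (the board's own centre lies 25 mm from there towards -x); x points to the plate's back edge, y to its left, z up. Foot centres at x = +-58, y = +-98 mm
- plate: black I-shaped mount plate, 1.5 kg with the mirror mount (48 mm wide, 88 mm tall) screwed on its web 36 mm behind the middle; loose, only resting on the feet. Two cross bars 36 (x) x 240 (y) mm centred 58 mm before and behind the middle, web 90 mm wide in y, 12 mm thick. Origin mid underside, 32 mm above the base's origin (top face at 44 mm); axes as the base's
- corner_front_left (a point): point on the plate's top over the centre of the front left foot, 18 mm from the bar's long edges and 22 mm from its end: where to press that corner. The corner over the low foot gives about 4 mm under 3 to 5 N, then is firm, and springs back when let go; the other three stay put
- corner_front_right (a point): point on the plate's top over the centre of the front right foot, 18 mm from the bar's long edges and 22 mm from its end: where to press that corner. The corner over the low foot gives about 4 mm under 3 to 5 N, then is firm, and springs back when let go; the other three stay put
- corner_back_left (a point): point on the plate's top over the centre of the back left foot, 18 mm from the bar's long edges and 22 mm from its end: where to press that corner. The corner over the low foot gives about 4 mm under 3 to 5 N, then is firm, and springs back when let go; the other three stay put
- corner_back_right (a point): point on the plate's top over the centre of the back right foot, 18 mm from the bar's long edges and 22 mm from its end: where to press that corner. The corner over the low foot gives about 4 mm under 3 to 5 N, then is firm, and springs back when let go; the other three stay put
- tab_front_left (a point): middle of the top of the front left steel shim lever's black thumb pad, 24 x 24 mm, as it stands raised; fixed to the base, does not follow the lever. The lever points to the base's -x and slopes up 34 degrees; hinge 29.7 mm towards +x and 24 mm below this point. Pressed flat (4 to 8 N, then a dead stop) its top is 14 mm above the board, 61 mm before the foot centre; it stays as left
- tab_front_right (a point): middle of the top of the front right steel shim lever's black thumb pad, 24 x 24 mm, as it stands raised; fixed to the base, does not follow the lever. The lever points to the base's -x and slopes up 34 degrees; hinge 29.7 mm towards +x and 24 mm below this point. Pressed flat (4 to 8 N, then a dead stop) its top is 14 mm above the board, 61 mm before the foot centre; it stays as left
- tab_back_left (a point): middle of the top of the back left steel shim lever's black thumb pad, 24 x 24 mm, as it stands raised; fixed to the base, does not follow the lever. The lever points to the base's -x and slopes up 34 degrees; hinge 29.7 mm towards +x and 24 mm below this point. Pressed flat (4 to 8 N, then a dead stop) its top is 14 mm above the board, 61 mm before the foot centre; it stays as left
- tab_back_right (a point): middle of the top of the back right steel shim lever's black thumb pad, 24 x 24 mm, as it stands raised; fixed to the base, does not follow the lever. The lever points to the base's -x and slopes up 34 degrees; hinge 29.7 mm towards +x and 24 mm below this point. Pressed flat (4 to 8 N, then a dead stop) its top is 14 mm above the board, 61 mm before the foot centre; it stays as left
- shim_a (a joint): angle of one of the four shim levers, rad: 0 raised, 0.60 pressed flat (level). A lever pressed flat raises its foot by 4 mm. The letters a to d are in no particular order and say nothing about which corner it is
- shim_b (a joint): angle of one of the four shim levers, rad: 0 raised, 0.60 pressed flat (level). A lever pressed flat raises its foot by 4 mm. The letters a to d are in no particular order and say nothing about which corner it is
- shim_c (a joint): angle of one of the four shim levers, rad: 0 raised, 0.60 pressed flat (level). A lever pressed flat raises its foot by 4 mm. The letters a to d are in no particular order and say nothing about which corner it is
- shim_d (a joint): angle of one of the four shim levers, rad: 0 raised, 0.60 pressed flat (level). A lever pressed flat raises its foot by 4 mm. The letters a to d are in no particular order and say nothing about which corner it is
- cube: black filter cube, 38 x 46 x 36 mm, standing loose on the plate's web in front of the mirror mount; origin under its centre
- hex_keys: folding hex key set, 25 x 90 x 20 mm, loose on the desk to the right; origin under its centre
- marker: marker pen, 135 mm long, loose on the desk to the left; origin under its centre
- tape: roll of tape, 94 mm across, 48 mm tall, loose on the desk to the right; origin under its centre. A tall fixed computer fills the desk beyond it (world y below -0.40 m, x above 0.40 m): keep the arm round or over it
- case: black round objective case, 42 mm across, 70 mm tall, standing loose on the desk at the back left; origin under its centre

How it is judged:
On the way, in this order (a step that is already met when the one before it is completed fails the run):
1. the corner over the low foot is pressed down with the fingers and gives, while all four levers are still up (z of any of corner_front_left, corner_front_right, corner_back_left, corner_back_right in the frame of base below 0.0415 m and contact force between the fingers and plate above 1 N and value of joint each of shim_a, shim_b, shim_c, shim_d below 0.2 rad), for 0.1 s.
2. one shim lever is pressed flat (((value of joint shim_a above 0.54 rad and value of joint each of shim_b, shim_c, shim_d below 0.2 rad) or (value of joint shim_b above 0.54 rad and value of joint each of shim_a, shim_c, shim_d below 0.2 rad) or (value of joint shim_c above 0.54 rad and value of joint each of shim_a, shim_b, shim_d below 0.2 rad) or (value of joint shim_d above 0.54 rad and value of joint each of shim_a, shim_b, shim_c below 0.2 rad))), for 0.2 s.
At the end, for the whole second after the job is handed in: exactly one shim lever is flat (0.54 to 0.60 rad), the other three are up (under 0.20 rad); the plate rests level (within 0.010 rad; a wrong lever tips it by 0.016 or more), at its height on the feet within 1.5 mm, in place within 10 mm and 0.08 rad (((value of joint shim_a above 0.54 rad and value of joint each of shim_b, shim_c, shim_d below 0.2 rad) or (value of joint shim_b above 0.54 rad and value of joint each of shim_a, shim_c, shim_d below 0.2 rad) or (value of joint shim_c above 0.54 rad and value of joint each of shim_a, shim_b, shim_d below 0.2 rad) or (value of joint shim_d above 0.54 rad and value of joint each of shim_a, shim_b, shim_c below 0.2 rad)) and angle between plate's own z axis and vertical below 0.01 rad and z of plate in the frame of base between 0.0305 and 0.0335 m and horizontal distance between plate and base below 0.01 m and angle between the x axis of plate and the x axis of base, either way round below 0.08 rad and linear speed of plate below 0.01 m/s); the robot touches nothing.
It fails at once if the plate is lifted (z of plate in the frame of base above 0.042 m).
It fails at once if the plate is shoved more than 15 mm out of place (horizontal distance between plate and base above 0.015 m).
It fails at once if the filter cube on the plate is lifted, toppled or pushed (z of cube in the frame of plate above 0.025 m or angle between cube's own z axis and vertical above 0.35 rad or distance of cube from where it was at the start of the episode above 0.025 m).
It fails at once if a thing standing round the work is moved (distance of any of hex_keys, marker, tape, case from where it was at the start of the episode above 0.03 m).
It also fails if it takes over 51 s, if anything falls off the work surface, if the arm or the gripper's body presses on something with over 40 N, if the wrist force passes 120 N, or if a joint passes its speed limit or range.

## Working session

There is one attempt and no reset: what is moved stays moved. The work goes in short steps, Python scripts to look and compute and a shell command to move; the robot and the scene stay as the last step left them, time stands still between calls to the robot, and variables do not carry over. Pictures are saved under pics/ and viewed, at most 10 in all, crops included, and the job is handed in when it is done.

```bash
mkdir -p pics
cat > h.py <<'E'
from station import r, imaging, order
import numpy as np, cv2
from scipy.spatial.transform import Rotation as Ro
def ray(c,px,z):
    R,t=np.array(c["R"]),np.array(c["t"]); o=-R.T@t
    d=R.T@np.array([(px[1]-c["cx"])/c["fx"],(px[0]-c["cy"])/c["fy"],1]); return o+d*(z-o[2])/d[2]
def proj(c,X):
    p=np.array(c["R"])@np.array(X)+np.array(c["t"]); return [p[1]/p[2]*c["fy"]+c["cy"],p[0]/p[2]*c["fx"]+c["cx"]]
E
python3 - <<'E'
from h import *
o=r.get_obs(); print(o['tool_pos'],o['ee_rot'],o['contact_force'],r.finger_overhang)
for n in("top","scene"):
    c=imaging.camera(n); cv2.imwrite(f"pics/{n}0.png",np.array(c["pixels"])[:,:,::-1])
    for l,z in [("base",.012),("plate",.044),("corner_front_left",.044),("corner_back_right",.044),("tab_front_left",.036),("tab_front_right",.036),("tab_back_left",.036),("tab_back_right",.036),("cube",.08),("case",.07),("tape",.048)]:
        print(n,l,[(np.round(d["position"]).tolist(),round(d["p"],2),np.round(ray(c,d["position"],z)[:2],3).tolist()) for d in imaging.recognise(c,l)[:4]])
E
```

```text
[0.17286048 0.59990198 0.25531353] [-3.13938556e+00 -3.78162975e-04  2.86080837e+00] [-0.14290442  0.48164833  0.33847397] 0.025
top base [([212.0, 322.0], 0.73, [0.523, 0.017]), ([230.0, 321.0], 0.62, [0.471, 0.021])]
top plate [([194.0, 318.0], 0.78, [0.571, 0.029])]
top corner_front_left [([198.0, 322.0], 0.83, [0.558, 0.015])]
top corner_back_right [([198.0, 318.0], 0.62, [0.56, 0.028])]
top tab_front_left [([225.0, 321.0], 0.75, [0.482, 0.021])]
top tab_front_right [([225.0, 321.0], 0.92, [0.483, 0.019]), ([199.0, 284.0], 0.43, [0.557, 0.127])]
top tab_back_left [([230.0, 321.0], 0.91, [0.469, 0.019]), ([198.0, 315.0], 0.57, [0.56, 0.037])]
top tab_back_right [([229.0, 321.0], 0.95, [0.471, 0.019])]
top cube [([213.0, 323.0], 0.66, [0.512, 0.014]), ([230.0, 357.0], 0.47, [0.465, -0.079])]
top case [([134.0, 231.0], 0.76, [0.739, 0.276])]
top tape [([246.0, 456.0], 0.7, [0.423, -0.355])]
scene base [([232.0, 318.0], 0.72, [0.478, 0.003])]
scene plate [([209.0, 332.0], 0.77, [0.564, 0.009])]
scene corner_front_left [([208.0, 330.0], 0.87, [0.565, 0.017])]
scene corner_back_right [([209.0, 333.0], 0.71, [0.568, 0.007])]
scene tab_front_left [([232.0, 322.0], 0.82, [0.472, -0.017]), ([152.0, 304.0], 0.27, [0.727, 0.265])]
scene tab_front_right [([232.0, 318.0], 0.88, [0.466, -0.009])]
scene tab_back_left [([234.0, 317.0], 0.88, [0.457, -0.012])]
scene tab_back_right [([233.0, 316.0], 0.67, [0.461, -0.005]), ([205.0, 328.0], 0.17, [0.575, 0.033])]
scene cube [([175.0, 246.0], 0.73, [0.48, 0.322]), ([214.0, 320.0], 0.47, [0.502, 0.012])]
scene case [([149.0, 305.0], 0.56, [0.713, 0.25]), ([207.0, 329.0], 0.35, [0.549, 0.009])]
scene tape [([296.0, 399.0], 0.76, [0.426, -0.332]), ([150.0, 304.0], 0.2, [0.728, 0.266])]
```

View pics/top0.png

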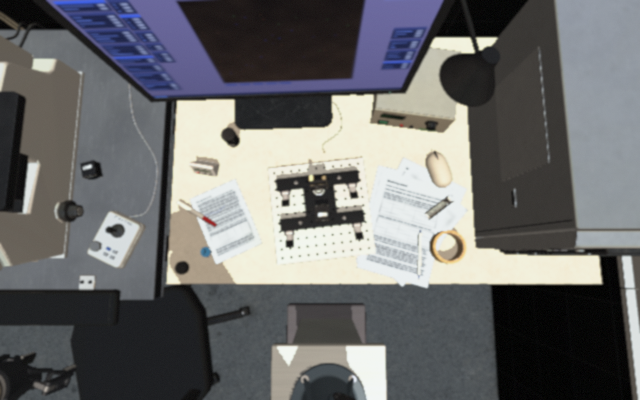

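View pics/scene0.png

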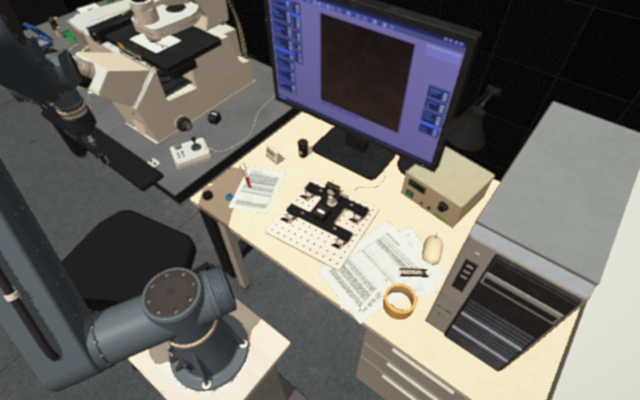

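The top view shows the breadboard around (row 210, col 320), slightly rotated, with the black I-plate at rows 170-230. The scene view shows the same at (220, 325). I'll zoom in to fit the board.

Run:
```python
from h import *
a=cv2.imread("pics/top0.png")[148:268,260:380]; cv2.imwrite("pics/crop_top.png",cv2.resize(a,(600,600),interpolation=cv2.INTER_CUBIC))
a=cv2.imread("pics/scene0.png")[170:270,260:390]; cv2.imwrite("pics/crop_sc.png",cv2.resize(a,(780,600),interpolation=cv2.INTER_CUBIC))
```

```text
(no output)
```

View pics/crop_top.png

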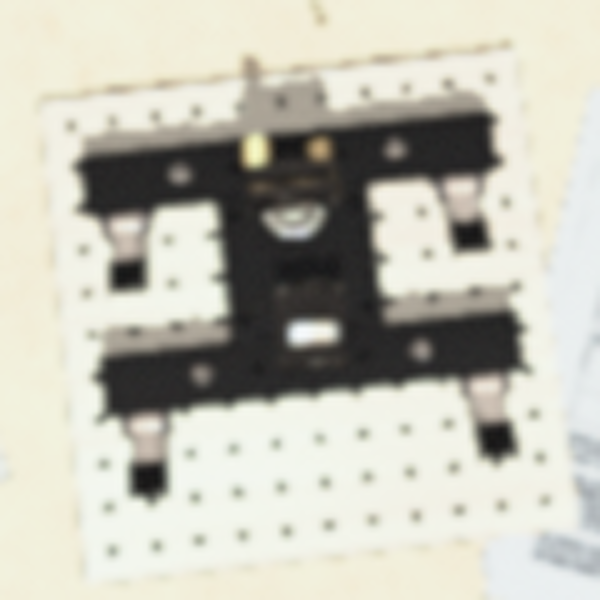

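View pics/crop_sc.png

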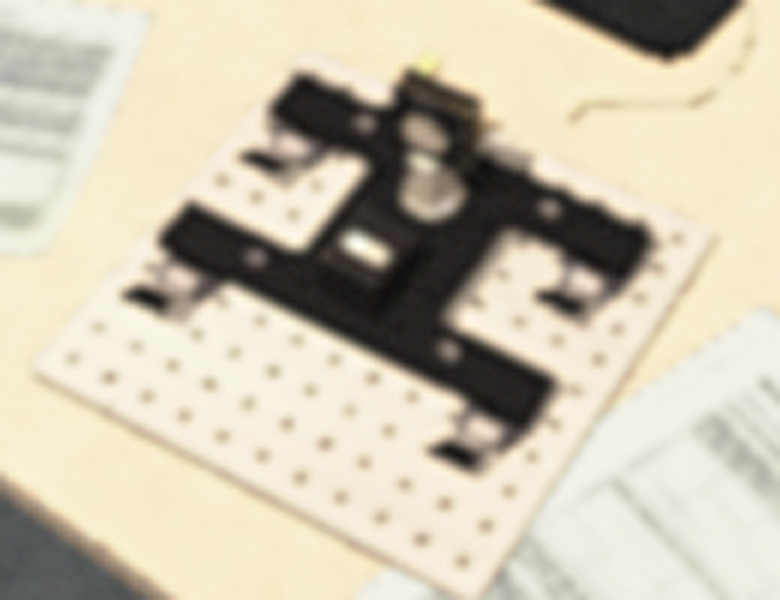

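```bash
cat > pose.py <<'E'
from h import *
import json
from scipy.optimize import least_squares
cs={n:imaging.camera(n) for n in("top","scene")}
t=lambda x,y:[148+y/5-.4,260+x/5-.4]
s=lambda x,y:[170+y/6-.4,260+x/6-.4]
bl,fl,fr,br=[[117.5,142.5,.012],[-167.5,142.5,.012],[-167.5,-142.5,.012],[117.5,-142.5,.012]]
B=[bl,fl,fr,br]
T=[[-110.6,98,.047],[-110.6,-98,.047],[5.4,98,.047],[5.4,-98,.047]]
obs=[("top",t(*p),X) for p,X in zip([(42,98),(88,580),(578,525),(512,42)],B)]
obs+=[("top",t(*p),X) for p,X in zip([(148,477),(495,438),(128,273),(470,234)],T)]
obs+=[("top",t(*p),X) for p,X in zip([(100,355),(517,310),(82,160),(492,118)],[[-40,120,.044],[-40,-120,.044],[76,120,.044],[76,-120,.044]])]
obs+=[("scene",s(*p),X) for p,X in zip([(35,375),(470,598),(715,235)],B[1:])]
obs+=[("scene",s(*p),X) for p,X in zip([(148,297),(465,450),(265,158),(565,298)],T)]
def W(p,X):
    c,q=np.cos(p[2]),np.sin(p[2]); x,y=X[0]/1e3,X[1]/1e3
    return [p[0]+c*x-q*y,p[1]+q*x+c*y,X[2]]
f=lambda p:np.ravel([np.subtract(proj(cs[n],W(p,X)),u) for n,u,X in obs])
q=least_squares(f,[.53,.02,.1],loss="soft_l1")
print(q.x); print(np.round(f(q.x).reshape(-1,2),1).tolist())
json.dump(q.x.tolist(),open("pose.json","w"))
P={k:W(q.x,[x,y,.044]) for k,x,y in[("FL",-58,98),("FR",-58,-98),("BL",58,98),("BR",58,-98)]}
P.update({"t"+k:W(q.x,X) for k,X in zip(["FL","FR","BL","BR"],T)})
for k in P: print(k,np.round(P[k],4))
o=r.get_obs();R=Ro.from_euler("xyz",o["ee_rot"]);print(R.as_matrix().round(3))
for k in P: print(k,"tool shift mm to tcp z .10:",np.round(1e3*R.inv().apply(np.array([P[k][0],P[k][1],.10])-o["tool_pos"])))
E
python3 pose.py
```

```text
[0.55391532 0.02326786 0.11389454]
[[0.6, -0.4], [1.1, -0.2], [0.6, 0.6], [1.0, 0.9], [-0.2, 0.1], [-0.5, 0.4], [-0.4, -0.0], [-0.5, 0.2], [0.1, -0.5], [-0.6, 0.4], [-1.1, -0.8], [-2.1, 0.2], [-0.6, -1.3], [1.4, 0.7], [-0.1, 0.5], [-0.2, -0.2], [0.2, -1.4], [-0.0, -0.4], [0.1, -0.5]]
FL [0.4852 0.114  0.044 ]
FR [ 0.5074 -0.0807  0.044 ]
BL [0.6004 0.1272 0.044 ]
BR [ 0.6227 -0.0675  0.044 ]
tFL [0.4329 0.1081 0.047 ]
tFR [ 0.4552 -0.0867  0.047 ]
tBL [0.5481 0.1212 0.047 ]
tBR [ 0.5704 -0.0735  0.047 ]
[[-0.961  0.277  0.   ]
 [ 0.277  0.961 -0.   ]
 [-0.    -0.    -1.   ]]
FL tool shift mm to tcp z .10: [-435. -381.  156.]
FR tool shift mm to tcp z .10: [-510. -562.  156.]
BL tool shift mm to tcp z .10: [-542. -336.  156.]
BR tool shift mm to tcp z .10: [-617. -517.  156.]
tFL tool shift mm to tcp z .10: [-386. -401.  156.]
tFR tool shift mm to tcp z .10: [-461. -582.  156.]
tBL tool shift mm to tcp z .10: [-493. -357.  156.]
tBR tool shift mm to tcp z .10: [-568. -537.  156.]
```

```bash
python3 -m inch '[[[0,-150,-130,100,0,0,-8],[0,-200,-175,100,0,0,-16],[0,-435,-381,100,0,0,-22.6],[0,-435,-381,100,0,0,-22.6],[0,-435,-381,100,0,0,-22.6],[0,-435,-381,100,0,0,-22.6],[0,-435,-381,100,0,0,-22.6],[0,-435,-381,100,0,0,-22.6],[0,-435,-381,100,0,0,-22.6],[0,-435,-381,130,0,0,-22.6],[0,-435,-381,160,0,0,-22.6],[0,-435,-381,160,0,0,-22.6],[0,-435,-381,170,0,0,-22.6],[0,-435,-381,170,0,0,-22.6]]]' 20
cat > st.py <<'E'
from h import *
import json,sys
o=r.get_obs();R=Ro.from_euler("xyz",o["ee_rot"]);p=json.load(open("pose.json"))
print("t",o["clock"],o["tool_pos"].round(4),np.round(o["ee_rot"],3),"F",np.round(o["contact_force"],1),"op",o["opening"])
c,s=np.cos(p[2]),np.sin(p[2])
for k,x,y in[("FL",-58,98),("FR",-58,-98),("BL",58,98),("BR",58,-98),("tFL",-116,98),("tFR",-116,-98),("tBL",0,98),("tBR",0,-98)]:
    X=np.array([p[0]+(c*x-s*y)/1e3,p[1]+(s*x+c*y)/1e3,.069]); print(k,np.round(1e3*R.inv().apply(X-o["tool_pos"]),1))
E
python3 st.py
```

```text
clock: 3.05
tool_pos: [0.4855, 0.1144, 0.0867]
ee_rot: [-3.142, 0.001, -3.027]
contact_force: [0.9, -0.6, -0.5]
opening: -0.001
grasp_force: 0.0
t 3.05 [0.4855 0.1144 0.0867] [-3.142e+00  1.000e-03 -3.027e+00] F [ 0.9 -0.6 -0.5] op -0.001094838464599771
FL [ 0.4 -0.3 17.7]
FR [   0.6 -196.3   17.7]
BL [-115.6   -0.4   17.7]
BR [-115.4 -196.4   17.7]
tFL [58.4 -0.3 17.6]
tFR [  58.6 -196.3   17.6]
tBL [-57.6  -0.4  17.7]
tBR [ -57.4 -196.4   17.7]
```

```bash
python3 -m inch '[[[0,0,0,13,0,0,0],[0,0,0,16,0,0,0],[0,0,0,17,0,0,0],[0,0,0,18,0,0,0],[0,0,0,18,0,0,0]]]'; python3 -m inch '[[[0,0,0,1,0,0,0],[0,0,0,1,0,0,0]]]';python3 -m inch '[[[0,0,0,1,0,0,0],[0,0,0,1,0,0,0]]]'
```

```text
clock: 3.68
tool_pos: [0.4853, 0.114, 0.0691]
ee_rot: [3.141, -0.0, -3.028]
contact_force: [-0.9, 0.9, 6.6]
opening: -0.002
grasp_force: 3.0
clock: 3.92
tool_pos: [0.4853, 0.114, 0.069]
ee_rot: [3.142, 0.0, -3.028]
contact_force: [-2.9, 0.5, 14.2]
opening: -0.001
grasp_force: 7.1
clock: 4.18
tool_pos: [0.4853, 0.114, 0.0689]
ee_rot: [-3.141, 0.001, -3.028]
contact_force: [-4.1, -0.3, 22.3]
opening: 0.003
grasp_force: 11.3
```

```bash
python3 -m inch '[[[0,0,0,-22,0,0,0],[0,-58,0,-22,0,0,0],[0,-115,0,-22,0,0,0],[0,-115,0,-22,0,0,0],[0,-115,0,-8,0,0,0],[0,-115,0,-4,0,0,0],[0,-115,0,-2,0,0,0],[0,-115,0,-1,0,0,0],[0,-115,0,-1,0,0,0]]]'
```

```text
clock: 5.3
tool_pos: [0.5986, 0.127, 0.0676]
ee_rot: [3.141, -0.002, -3.028]
contact_force: [-3.5, 0.3, 5.2]
opening: -0.004
grasp_force: 2.5
```

```bash
python3 -m inch '[[[0,0,0,1,0,0,0],[0,0,0,2,0,0,0],[0,0,0,2,0,0,0]]]';python3 -m inch '[[[0,0,0,1,0,0,0],[0,0,0,2,0,0,0],[0,0,0,2,0,0,0]]]'
```

```text
clock: 5.68
tool_pos: [0.5989, 0.1271, 0.0659]
ee_rot: [3.141, -0.001, -3.028]
contact_force: [-4.2, 1.0, 6.5]
opening: 0.002
grasp_force: 3.1
clock: 6.05
tool_pos: [0.599, 0.1271, 0.0656]
ee_rot: [3.142, -0.001, -3.028]
contact_force: [-5.5, -0.7, 15.0]
opening: -0.003
grasp_force: 7.6
```

```bash
python3 -m inch '[[[0,0,0,-15,0,0,0],[0,0,0,-30,0,0,0],[0,58,0,-30,0,0,0],[0,58,0,-30,0,0,0],[0,58,0,-12,0,0,0],[0,58,0,-4,0,0,0],[0,58,0,4,0,0,0],[0,58,0,10,0,0,0],[0,58,0,12,0,0,0],[0,58,0,12,0,0,0]]]';python3 -m inch '[[[0,0,0,1,0,0,0],[0,0,0,2,0,0,0],[0,0,0,2,0,0,0]]]'
```

```text
clock: 7.3
tool_pos: [0.543, 0.1204, 0.0512]
ee_rot: [-3.141, 0.002, -3.028]
contact_force: [0.3, -0.2, -0.8]
opening: 0.0
grasp_force: 0.0
clock: 7.68
tool_pos: [0.5431, 0.1204, 0.051]
ee_rot: [-3.141, 0.003, -3.028]
contact_force: [-1.9, -0.4, 12.1]
opening: 0.0
grasp_force: 6.2
```

```bash
python3 -m inch '[[[0,0,0,1,0,0,0],[0,0,0,1,0,0,0],[0,0,0,1,0,0,0]]]';python3 -m inch '[[[0,0,0,-20,0,0,0],[0,0,0,-40,0,0,0],[0,-58,0,-40,0,0,0],[0,-58,0,-40,0,0,0],[0,-58,0,-26,0,0,0],[0,-58,0,-22,0,0,0],[0,-58,0,-20,0,0,0],[0,-58,0,-18,0,0,0],[0,-58,0,-18,0,0,0]]]'
```

```text
clock: 8.05
tool_pos: [0.5431, 0.1204, 0.0509]
ee_rot: [-3.141, 0.003, -3.028]
contact_force: [-3.8, -1.5, 18.4]
opening: -0.001
grasp_force: 9.5
clock: 9.18
tool_pos: [0.5975, 0.1269, 0.0685]
ee_rot: [3.142, -0.004, -3.027]
contact_force: [-6.2, -1.0, 19.7]
opening: 0.001
grasp_force: 9.6
```

The corner is firm now. Next I'll back off straight up and to the left, and check with a picture.

```bash
python3 -m inch '[[[0,0,0,-50,0,0,0],[0,0,0,-110,0,0,0],[0,0,0,-170,0,0,0],[0,0,0,-190,0,0,0],[0,50,60,-190,0,0,0],[0,80,120,-190,0,0,0],[0,110,180,-190,0,0,0],[0,150,240,-190,0,0,0],[0,150,240,-190,0,0,0],[0,150,240,-190,0,0,0],[0,150,240,-190,0,0,0],[0,150,240,-190,0,0,0]]]'
python3 - <<'E'
from h import *
a=[]
c=imaging.camera("top"); a.append(cv2.resize(np.array(c["pixels"])[148:268,260:380,::-1],(400,400),interpolation=cv2.INTER_CUBIC))
c=imaging.camera("scene"); a.append(cv2.resize(np.array(c["pixels"])[170:270,270:370,::-1],(400,400),interpolation=cv2.INTER_CUBIC))
cv2.imwrite("pics/end.png",np.hstack(a))
E
```

```text
clock: 10.68
tool_pos: [0.4243, 0.3473, 0.256]
ee_rot: [-3.141, -0.0, -3.03]
contact_force: [-0.1, 0.3, -0.7]
opening: -0.001
grasp_force: 0.0
```

View pics/end.png

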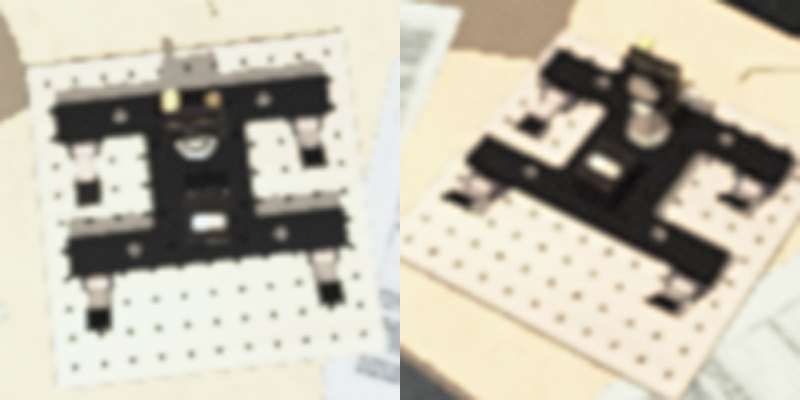

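The back-left lever (left half at about col 88, row 190; right half at about col 532, row 125) now lies flat. The other three are still up, and the plate and cube haven't moved.

```bash
python3 -c "
from station import order; print(order.job_done())"
```

```text
the job is handed in; nothing more can be done
None
```

The low foot was the back left one: I pressed its lever flat and the corner is now firm, with the other three levers still up; I handed the job in at about 11 s, without seeing a verdict and without pressing the two right-hand corners.

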